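# Pack the studio's paint tray by colour

### The job

Pack the wooden tray for today's painting session: stand each of the four white paint pots (red, yellow, blue and green lid) upright on the tray's floor inside the ring of its own colour. The pot with the black lid and the amber varnish jar with the white-spotted red lid look much the same but do not belong in the tray: leave them standing where they are, and do not knock any pot over.

Things in the scene. Friction and masses are not known exactly. Their poses are not given: they have to be found in the camera images.
- pot_red: White plastic paint pot with a plain red lid and a red band round it. Upright cylinder 44 mm in diameter, 66 mm tall, the top 16 mm its lid; 80 to 170 g. Origin: centre of its underside, z up; starts on the table (z = 0). Grip its sides from above with the TCP 42 to 50 mm above the underside, clear of low things nearby. No other pot or jar is nearer than 100 mm between centres.
- pot_yellow: White plastic paint pot with a plain yellow lid and a yellow band round it. Upright cylinder 44 mm in diameter, 66 mm tall, the top 16 mm its lid; 80 to 170 g. Origin: centre of its underside, z up; starts on the table (z = 0). Grip its sides from above with the TCP 42 to 50 mm above the underside, clear of low things nearby. No other pot or jar is nearer than 100 mm between centres.
- pot_blue: White plastic paint pot with a plain blue lid and a blue band round it. Upright cylinder 44 mm in diameter, 66 mm tall, the top 16 mm its lid; 80 to 170 g. Origin: centre of its underside, z up; starts on the table (z = 0). Grip its sides from above with the TCP 42 to 50 mm above the underside, clear of low things nearby. No other pot or jar is nearer than 100 mm between centres.
- pot_green: White plastic paint pot with a plain green lid and a green band round it. Upright cylinder 44 mm in diameter, 66 mm tall, the top 16 mm its lid; 80 to 170 g. Origin: centre of its underside, z up; starts on the table (z = 0). Grip its sides from above with the TCP 42 to 50 mm above the underside, clear of low things nearby. No other pot or jar is nearer than 100 mm between centres.
- pot_black: White plastic pot of the same shape and size as the paint pots (44 mm diameter, 66 mm tall) with a plain black lid and black band. It has no ring in the tray and stays where it stands. Origin: centre of its underside, z up.
- varnish_jar: Amber glass varnish jar of the same shape and size as the paint pots (44 mm diameter, 66 mm tall): red lid with a white round spot in its middle, paper band. Not paint: it stays where it stands. Origin: centre of its underside, z up.
- ring_red: Flat red ring, 82 mm outer, 66 mm inner diameter, 7 mm high, seat of the red pot, fixed on the floor of a wooden tray. Origin: centre of its underside, on that floor, 7 mm above the table; z up. The pot stands inside it on the floor, 11 mm free all round. Tray: fixed, 225 mm square, walls 16 mm high, four rings two by two, neighbours 104 mm apart.
- ring_yellow: Flat yellow ring, 82 mm outer, 66 mm inner diameter, 7 mm high, seat of the yellow pot, fixed on the floor of a wooden tray. Origin: centre of its underside, on that floor, 7 mm above the table; z up. The pot stands inside it on the floor, 11 mm free all round. Tray: fixed, 225 mm square, walls 16 mm high, four rings two by two, neighbours 104 mm apart.
- ring_blue: Flat blue ring, 82 mm outer, 66 mm inner diameter, 7 mm high, seat of the blue pot, fixed on the floor of a wooden tray. Origin: centre of its underside, on that floor, 7 mm above the table; z up. The pot stands inside it on the floor, 11 mm free all round. Tray: fixed, 225 mm square, walls 16 mm high, four rings two by two, neighbours 104 mm apart.
- ring_green: Flat green ring, 82 mm outer, 66 mm inner diameter, 7 mm high, seat of the green pot, fixed on the floor of a wooden tray. Origin: centre of its underside, on that floor, 7 mm above the table; z up. The pot stands inside it on the floor, 11 mm free all round. Tray: fixed, 225 mm square, walls 16 mm high, four rings two by two, neighbours 104 mm apart.
There are look-alikes about, which are no part of the job. Of the things like the pot_green, leave any that is pink or purple; of the rest the smaller one is meant.

How it is judged:
At the end, for the whole second after the job is handed in: Each coloured pot stands upright (within 0.06 rad), at rest, on the tray floor inside its own colour's ring (centres within 13 mm, underside within 4 mm of the floor); the black-lidded pot and varnish jar are upright, at rest, within 20 mm of their starts (horizontal distance between pot_red and ring_red below 0.013 m and z of pot_red in the frame of ring_red between -0.004 and 0.004 m and angle between each of pot_red, pot_yellow, pot_blue, pot_green, pot_black, varnish_jar's own z axis and vertical below 0.06 rad and linear speed of each of pot_red, pot_yellow, pot_blue, pot_green, pot_black, varnish_jar below 0.02 m/s and angular speed of each of pot_red, pot_yellow, pot_blue, pot_green below 0.2 rad/s and horizontal distance between pot_yellow and ring_yellow below 0.013 m and z of pot_yellow in the frame of ring_yellow between -0.004 and 0.004 m and horizontal distance between pot_blue and ring_blue below 0.013 m and z of pot_blue in the frame of ring_blue between -0.004 and 0.004 m and horizontal distance between pot_green and ring_green below 0.013 m and z of pot_green in the frame of ring_green between -0.004 and 0.004 m and distance of each of pot_black, varnish_jar from where it was at the start of the episode below 0.02 m); the robot touches nothing.
It fails at once if the black-lidded pot is pushed more than 20 mm from its place, lifted away or tipped (distance of pot_black from where it was at the start of the episode above 0.02 m or angle between pot_black's own z axis and vertical above 0.4 rad).
It fails at once if the varnish jar is pushed more than 20 mm from its place, lifted away or tipped (distance of varnish_jar from where it was at the start of the episode above 0.02 m or angle between varnish_jar's own z axis and vertical above 0.4 rad).
It fails at once if a coloured paint pot is knocked over (angle between any of pot_red, pot_yellow, pot_blue, pot_green's own z axis and vertical above 0.9 rad).
It also fails if it takes over 112 s, if anything falls off the work surface, if the arm or the gripper's body presses on something with over 40 N, if the wrist force passes 120 N, or if a joint passes its speed limit or range.

### The arm

A 6-joint arm with a two-finger parallel gripper is mounted at the origin on the work surface. World frame = base frame: x ahead of the robot, y to its left, z up, the work surface at z = 0. Lengths are in m, angles in rad, forces in N, time in s.
With the tool pointing down it reaches from about 0.25 to 0.775 m from the base axis. Payload 8.9 kg.
Tool frame: the origin (TCP) lies between the finger pads, 19 mm behind the fingertips; this is the grasp point; z points along the fingers, y is the line along which they close (so a half turn about z gives the same grasp; the last joint's range is limited). The gripper opens to 85 mm and grips with 20 to 120 N. Pads are 22 mm wide; open, the fingers measure 114 mm over their backs; the gripper's body (76 mm by 85 mm) begins 54 mm behind the grasp point. The pads swing forward as they close: fully open they stand 13 mm farther back than shut.
Start: joints at [0.985, 0.291, -0.153, 1.127, 0, 1.431], TCP at [0.227, 0.473, 0.25] pointing down, gripper open.
Joint ranges: [-2.52, 2.52], [-0.91, 1.74], [-1.3, 1.37], [-1.96, 2.02], [-1.52, 1.47], [-3.14, 3.14]. Speed limits (rad/s): [2.22, 2.22, 2.79, 3.14, 3.14, 3.14].

### API

Orientations are given as a rotation vector (axis times angle).
In Python, from bench import bot gives the robot as it stands.
- The arm moves only by the tool move_arm, never from a script. Its argument "increments" is a list of rows, each a list of 3 entries, a list of its own where there are three numbers: the finger opening in mm, from 0 to 85.4, then the shift along the tool's x, y, z in mm, then the turn, a rotation vector about the tool's x, y, z in degrees. In form: [[claw, [dx, dy, dz], [rx, ry, rz]], ...]. A call has 1 to 5 rows; each row is the pose to reach, as a shift and turn from the pose commanded when the call began, along the tool's axes at that moment; what a row does not reach only later rows make up. A row lasts 1/12 s, in which the tool goes at most 41.7 mm and 7.16 degrees, less where a joint would pass 70% of its speed; a pose out of reach is approached as far as the arm can. A call with a gripper value outside its range is refused whole. The fingers move at their own pace and stop on an object; "squeeze" is the grip in N (left out, the last holds). Time passes only in rows, so rows that repeat a pose let the fingers close. It gives the time, the measured TCP pose, the force, the opening and the grip force at its end, in the units of the state.
- bot.read_state(): the state, without advancing time (a new reading comes with each control period).
- bot.capture(name): name is "scene" or "side" or "wrist"; returns a dict with "color" (400x640x3 uint8, red, green, blue), "K" (3x3 intrinsics, pixels), "D" ([k1, k2, p1, p2, k3] as OpenCV has them; the pictures are not rectified), "pose" (4x4, takes a point from camera to world coordinates); the wrist camera has in their place "hand_eye" (4x4, takes a point from camera to tool coordinates, whose origin is the TCP and whose axes are the flange's). Camera axes: x right, y up, looking along -z (the intrinsics and any distortion apply to the point x, -y, -z); pixel columns grow to the right and rows downward; lengths in m; the calibration is good to about 2 mm. A picture is of the moment at which its call begins: read the wrist's pose just before it. There is no depth.
- bot.sign_off(): hands the job in; it is judged then, once.
The state is a dict: "time": time; "joint_pos": joint angles; "joint_vel": joint speeds; "joint_efforts": joint torques, N m; "tool_pos": TCP position; "orientation": TCP orientation; "force": force on the tool from outside, world axes, zero at the start; "ft_torque": the same for the moment, N m; "width": finger opening in m; "grasp_force": force on a finger pad.
Only numpy, scipy, OpenCV 4.12 (cv2) and the standard library are available. Lean on these libraries where they do the work, as an engineer would, in place of code of your own. Each camera call takes 0.05 s, during which the arm holds its last target. There are 200 camera calls.

## Working session

There is one attempt and no reset: what is moved stays moved. The work goes in short steps, Python scripts to look and compute and a tool call to move; the robot and the scene stay as the last step left them, time stands still between calls to the robot, and variables do not carry over. Pictures are saved under pics/ and viewed, at most 14 in all, crops included, and the job is handed in when it is done.

Besides the shell and the picture viewer there is one more tool, called after ">>>" as name(argument=value, ...), one argument or row to a line, values as JSON. move_arm: Moves the arm, as the interface text tells. Its arguments: {"type":"object","properties":{"increments":{"type":"array","items":{"type":"array"}},"squeeze":{"type":"number"}},"required":["increments"]}

```bash
ls; mkdir -p pics; python3 - <<'E'
from bench import bot
import cv2,numpy as np,pickle
s=bot.read_state();print({k:np.round(v,4).tolist() for k,v in s.items()})
d={}
for n in("scene","side","wrist"):
    c=bot.capture(n);d[n]=c;cv2.imwrite(f"pics/{n}0.png",c["color"][:,:,::-1])
    print(n,np.round(c["K"],1).tolist(),np.round(c["D"],3),np.round(c.get("pose",c.get("hand_eye")),3).tolist())
d["state"]=s
pickle.dump(d,open("c0.pkl","wb"))
E
```

```text
pics
{'time': 0.0, 'joint_pos': [0.9847, 0.2913, -0.1541, 1.1267, 0.0, 1.4315], 'joint_vel': [-0.0022, -0.0012, -0.0014, -0.0008, -0.001, 0.001], 'joint_efforts': [-0.0006, -53.7147, 33.1369, 0.016, -0.0001, 0.0], 'tool_pos': [0.2266, 0.4731, 0.2494], 'orientation': [-0.696, -3.063, 0.0019], 'force': [-0.1041, 0.2584, -0.2509], 'ft_torque': [0.0002, 0.0166, -0.0215], 'grasp_force': 0.0, 'width': 0.0853}
scene [[440.9, 0.0, 326.4], [0.0, 440.9, 202.9], [0.0, 0.0, 1.0]] [0.043 0.    0.    0.    0.   ] [[-0.829, -0.447, 0.337, 0.949], [0.56, -0.661, 0.5, 0.535], [-0.001, 0.603, 0.798, 0.924], [0.0, 0.0, 0.0, 1.0]]
side [[469.9, 0.0, 319.1], [0.0, 469.9, 190.2], [0.0, 0.0, 1.0]] [-0.138  0.     0.     0.     0.   ] [[0.8, 0.435, -0.413, 0.006], [-0.6, 0.564, -0.567, -0.752], [-0.014, 0.701, 0.713, 0.975], [0.0, 0.0, 0.0, 1.0]]
wrist [[304.2, 0.0, 320.1], [0.0, 304.2, 201.0], [0.0, 0.0, 1.0]] [-0.042  0.     0.     0.     0.   ] [[0.001, 0.958, 0.288, 0.074], [1.0, -0.001, 0.0, -0.001], [0.0, 0.288, -0.958, -0.124], [0.0, 0.0, 0.0, 1.0]]
```

View pics/scene0.png

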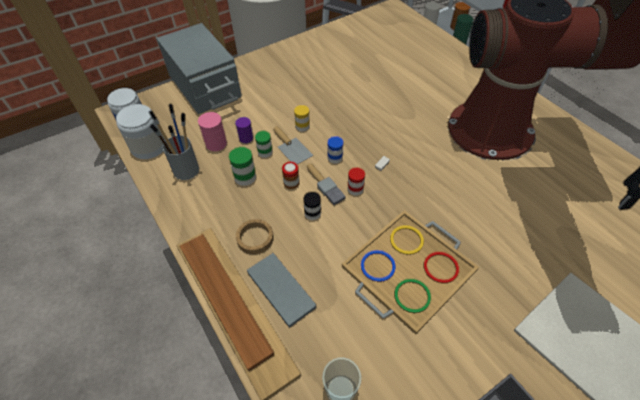

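View pics/side0.png

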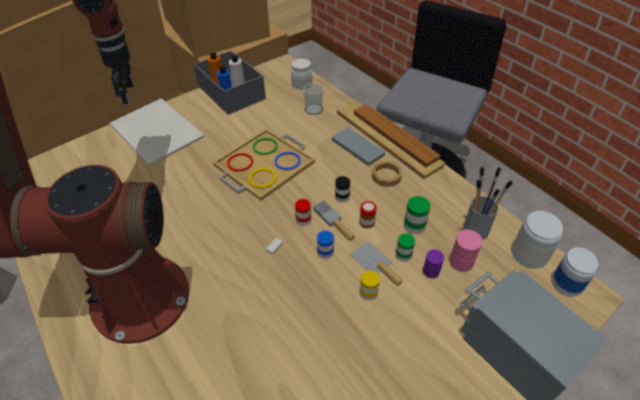

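The scene view shows the tray at (410,270), with rings yellow (407,240), blue (378,266), red (441,267) and green (412,296). The pots are yellow (302,116), blue (335,150), red (356,181), black (312,205) and varnish (290,174), whose lid has a white spot. The things like pot_green are large green (242,165), small green (263,144), purple (244,130) and pink (211,132). The small green one at (263,144) fits, because pink and purple are excluded and it is the smaller of the other two. I'll confirm with a crop and measure.

```bash
cat > h.py <<'E'
import cv2,numpy as np,pickle
from scipy.spatial.transform import Rotation as R
F=np.diag([1,-1,-1,1.])
def T(c,s=None):
    if "pose" in c: return np.array(c["pose"])
    M=np.eye(4);M[:3,:3]=R.from_rotvec(s["orientation"]).as_matrix();M[:3,3]=s["tool_pos"]
    return M@np.array(c["hand_eye"])
def cast(c,px,z,s=None):
    P=T(c,s)@F
    p=cv2.undistortPoints(np.array(px,float).reshape(-1,1,2),np.array(c["K"]),np.array(c["D"]))[:,0]
    d=np.c_[p,np.ones(len(p))]@P[:3,:3].T;o=P[:3,3]
    return o+d*((z-o[2])/d[:,2:])
def proj(c,pts,s=None):
    M=np.linalg.inv(T(c,s)@F)
    return cv2.projectPoints(np.array(pts,float).reshape(-1,3),cv2.Rodrigues(M[:3,:3])[0],M[:3,3],np.array(c["K"]),np.array(c["D"]))[0][:,0]
H={"red":[(0,6),(174,180)],"yellow":[(22,32)],"blue":[(105,125)],"green":[(55,85)]}
def mask(img,col,smin=130,vmin=50):
    h=cv2.cvtColor(img,cv2.COLOR_RGB2HSV);m=0
    for a,b in H[col]: m=m|cv2.inRange(h,(a,smin,vmin),(b,255,255))
    return m
def blobs(m,amin=25):
    n,l,st,ce=cv2.connectedComponentsWithStats(m)
    return [(st[i].tolist(),ce[i].round(1).tolist(),l==i) for i in range(1,n) if st[i,4]>=amin]
E
python3 - <<'E'
from h import *
d=pickle.load(open("c0.pkl","rb"))
for n in("scene","side"):
  c=d[n]
  for col in H:
    for st,ce,l in blobs(mask(c["color"],col)):
      # lid
      b=np.argwhere(l)[:,::-1]
      e=b.min(0)/2+b.max(0)/2
      g=cast(c,[ce],.060)[0]; r=cast(c,[e],.0105)[0]
      if -.1<g[0]<.85 and abs(g[1])<.8: print(n,col,st,ce,"lid",g[:2].round(3),"ring",r[:2].round(3))
a=d["scene"]["color"][95:215,195:375];b=d["side"]["color"][165:295,290:470]
a=cv2.resize(a,None,fx=2.2,fy=2.2,interpolation=2);b=cv2.resize(b,(a.shape[1],286),interpolation=2)
cv2.imwrite("pics/crop.png",np.vstack([a,b])[:,:,::-1])
E
```

```text
scene red [451, 104, 15, 15, 110] [458.2, 111.6] lid [ 0.083 -0.067] ring [ 0.032 -0.104]
scene red [450, 117, 84, 41, 848] [490.9, 143.8] lid [0.102 0.077] ring [0.031 0.032]
scene red [173, 137, 7, 16, 32] [176.2, 144.4] lid [ 0.81 -0.4 ] ring [ 0.803 -0.453]
scene red [282, 162, 16, 16, 124] [289.9, 170.3] lid [ 0.603 -0.148] ring [ 0.583 -0.19 ]
scene red [349, 168, 16, 15, 201] [356.2, 174.8] lid [ 0.469 -0.039] ring [ 0.442 -0.071]
scene red [348, 186, 15, 6, 45] [355.2, 188.7] lid [ 0.499 -0.003] ring [ 0.473 -0.035]
scene red [424, 252, 35, 31, 268] [441.3, 267.0] lid [0.473 0.282] ring [0.447 0.267]
scene yellow [294, 105, 15, 14, 166] [301.1, 111.1] lid [ 0.457 -0.325] ring [ 0.43  -0.373]
scene yellow [295, 121, 14, 7, 47] [302.2, 124.3] lid [ 0.484 -0.276] ring [ 0.459 -0.325]
scene yellow [390, 225, 34, 30, 336] [406.6, 239.3] lid [0.49  0.184] ring [0.464 0.165]
scene blue [176, 127, 8, 24, 39] [179.5, 140.2] lid [ 0.796 -0.41 ] ring [ 0.785 -0.47 ]
scene blue [328, 137, 15, 14, 166] [335.0, 143.1] lid [ 0.45  -0.163] ring [ 0.422 -0.202]
scene blue [328, 154, 14, 6, 40
[... 1915 characters left out ...]
[318, 250, 15, 5, 42] [324.9, 252.2] lid [ 0.421 -0.201] ring [ 0.444 -0.171]
side blue [555, 266, 33, 27, 369] [568.0, 281.9] lid [ 0.821 -0.627] ring [ 0.878 -0.621]
side green [253, 138, 14, 15, 25] [257.6, 143.4] lid [0.508 0.252] ring [0.535 0.295]
side green [260, 139, 17, 15, 31] [270.4, 147.5] lid [0.528 0.211] ring [0.554 0.274]
side green [408, 196, 22, 21, 356] [418.3, 206.0] lid [ 0.709 -0.231] ring [ 0.748 -0.203]
side green [406, 219, 19, 10, 81] [414.3, 225.0] lid [ 0.654 -0.272] ring [ 0.694 -0.243]
side green [398, 234, 17, 15, 206] [405.9, 241.0] lid [ 0.601 -0.296] ring [ 0.633 -0.271]
side green [397, 251, 14, 7, 35] [403.2, 255.1] lid [ 0.565 -0.323] ring [ 0.598 -0.298]
```

View pics/crop.png

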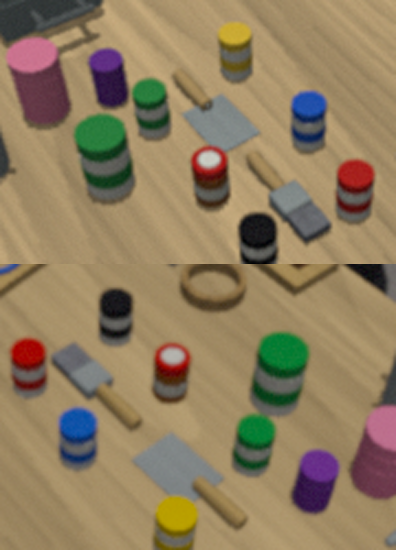

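View pics/wrist0.png

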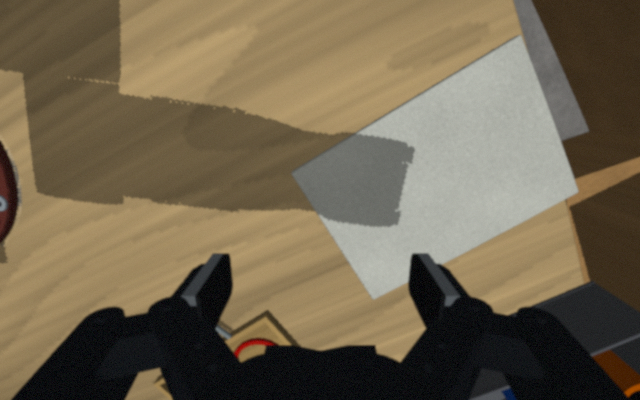

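The crop confirms it. The small green pot with a plain lid at scene (263,144) is pot_green, and the large green, purple and pink things are its look-alikes. The red lid with the white spot at (290,174) is the varnish jar, and the plain red lid at (356,181) is pot_red. The wrist view shows only the table and the tray edge. Next I'll triangulate the obstacles and fit the tray.

```bash
python3 - <<'E'
from h import *
d=pickle.load(open("c0.pkl","rb"));A,B=d["scene"],d["side"]
def tri(a,b):
    o=[];D=[]
    for c,p in((A,a),(B,b)):
        q=cast(c,[p],0)[0];C=T(c)[:3,3];u=(q-C)/np.linalg.norm(q-C);o.append(C);D.append(u)
    M=sum(np.eye(3)-np.outer(u,u) for u in D);v=sum((np.eye(3)-np.outer(u,u))@C for u,C in zip(D,o))
    return np.linalg.solve(M,v).round(3)
for n,a,b in[("purple",(243,122),(435,255)),("biggreen",(241,154),(419,202)),("black",(312.5,197),(343,181)),("varn",(290,168),(368,207)),("pink",(211,119),(468,238)),
 ("green",(262.4,137.6),(405.9,241)),("yellow",(301.1,111.1),(369.7,279.3)),("blue",(335,143.1),(324.9,238.2)),("red",(356.2,174.8),(302.3,205.6))]: print(n,tri(a,b))
# tray square fit from ring centres
P=np.array([[.446,.265],[.463,.1635],[.565,.1805],[.5495,.284]])
Q=np.array([[-1,1],[-1,-1],[1,-1],[1,1]])*.052
c=P.mean(0);z=((P-c)@[1,1j]);w=Q@[1,1j];r=(z*w.conj()).sum();r/=abs(r);f=w*r
print("rings r,y,b,g",(c+np.c_[f.real,f.imag]).round(4).tolist(),np.degrees(np.angle(r)))
E
```

```text
purple [ 0.622 -0.373  0.066]
biggreen [ 0.693 -0.241  0.094]
black [ 0.606 -0.039  0.065]
varn [ 0.6   -0.153  0.062]
pink [ 0.701 -0.4    0.097]
green [ 0.602 -0.295  0.058]
yellow [ 0.456 -0.326  0.059]
blue [ 0.448 -0.165  0.058]
red [ 0.468 -0.04   0.058]
rings r,y,b,g [[0.446, 0.266], [0.4631, 0.1634], [0.5657, 0.1805], [0.5486, 0.2831]] 9.473638775034896
```

>>> move_arm(
  increments=[
    [70, [0, 0, 0], [0, 0, -7]],
    [70, [0, 0, 0], [0, 0, -14]],
    [70, [0, 0, 0], [0, 0, -20]],
    [70, [0, 0, 0], [0, 0, -25.6]],
    [70, [0, 0, 0], [0, 0, -25.6]],
  ],
  squeeze=40,
)

```text
time: 0.57
tool_pos: [0.2267, 0.4733, 0.2498]
orientation: [0.007, -3.141, 0.001]
force: [-0.1, -0.3, 0.9]
width: 0.07
grasp_force: 0.0
```

>>> move_arm(
  increments=[
    [70, [-16, -34, 0], [0, 0, 0]],
    [70, [-32, -68, 0], [0, 0, 0]],
    [70, [-48, -103, 0], [0, 0, 0]],
    [70, [-64, -137, 0], [0, 0, 0]],
    [70, [-80, -171, 0], [0, 0, 0]],
  ],
)

```text
time: 0.98
tool_pos: [0.307, 0.3009, 0.2499]
orientation: [0.005, 3.142, -0.0]
force: [1.1, -0.9, 0.3]
width: 0.0699
grasp_force: 0.0
```

>>> move_arm(
  increments=[
    [70, [-16, -34, 0], [0, 0, 0]],
    [70, [-32, -68, 0], [0, 0, 0]],
    [70, [-48, -103, 0], [0, 0, 0]],
    [70, [-64, -137, 0], [0, 0, 0]],
    [70, [-80, -171, 0], [0, 0, 0]],
  ],
)

```text
time: 1.4
tool_pos: [0.3872, 0.1297, 0.2501]
orientation: [0.006, 3.141, 0.0]
force: [2.0, 0.8, 0.7]
width: 0.0698
grasp_force: 0.0
```

>>> move_arm(
  increments=[
    [70, [-16, -34, 0], [0, 0, 0]],
    [70, [-32, -68, 0], [0, 0, 0]],
    [70, [-48, -103, 15], [0, 0, 0]],
    [70, [-64, -137, 30], [0, 0, 0]],
    [70, [-80, -171, 45], [0, 0, 0]],
  ],
)

```text
time: 1.82
tool_pos: [0.4674, -0.0416, 0.2046]
orientation: [0.006, 3.141, -0.0]
force: [0.7, 0.3, 0.4]
width: 0.0697
grasp_force: 0.0
```

```bash
python3 - <<'E'
from h import *
from bench import bot
s=bot.read_state();c=bot.capture("wrist");cv2.imwrite("pics/w1.png",c["color"][:,:,::-1])
for col in H:
  for st,ce,l in blobs(mask(c["color"],col),60):
    print(col,st,ce,cast(c,[ce],.062,s)[0].round(4)[:2])
E
```

```text
red [566, 124, 72, 73, 1452] [601.8, 159.6] [0.435  0.2157]
red [298, 170, 47, 49, 1813] [321.1, 194.1] [ 0.4672 -0.0415]
yellow [471, 139, 77, 75, 1973] [509.9, 175.3] [0.4499 0.1302]
yellow [42, 155, 35, 40, 524] [64.4, 172.0] [ 0.4451 -0.2775]
yellow [0, 160, 50, 48, 1948] [22.7, 183.8] [ 0.4559 -0.3225]
blue [198, 146, 24, 34, 178] [214.1, 159.0] [ 0.4346 -0.1361]
blue [158, 150, 53, 49, 1938] [183.9, 173.7] [ 0.4476 -0.1649]
blue [475, 230, 67, 62, 1084] [508.2, 260.8] [0.5365 0.1443]
green [560, 216, 66, 62, 1072] [593.3, 246.1] [0.5217 0.2304]
green [96, 278, 33, 26, 327] [115.7, 287.4] [ 0.5659 -0.2531]
green [62, 295, 48, 41, 1333] [85.4, 313.4] [ 0.5987 -0.2943]
green [172, 357, 15, 16, 116] [180.0, 362.9] [ 0.6628 -0.2001]
green [143, 377, 26, 23, 362] [157.6, 391.1] [ 0.7061 -0.2339]
```

View pics/w1.png

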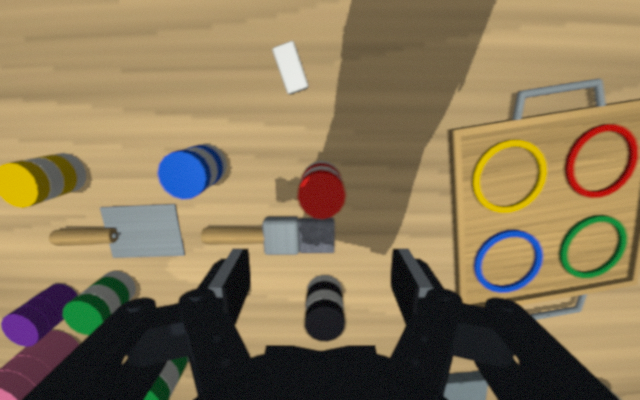

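The wrist view shows the red lid at (321,194) between the open fingers, and the brush lies flat behind it. All three views agree to about 2 mm, so I'll descend and grip red.

>>> move_arm(
  increments=[
    [70, [0, 1, 38], [0, 0, 0]],
    [70, [0, 1, 76], [0, 0, 0]],
    [70, [0, 1, 112], [0, 0, 0]],
    [70, [0, 1, 140], [0, 0, 0]],
    [70, [0, 1, 157], [0, 0, 0]],
  ],
)

```text
time: 2.28
tool_pos: [0.4649, -0.0382, 0.0451]
orientation: [-0.006, -3.138, -0.001]
force: [-0.0, 0.8, -0.4]
width: 0.07
grasp_force: 0.0
```

>>> move_arm(
  increments=[
    [36, [0, 0, 0], [0, 0, 0]],
    [36, [0, 0, 0], [0, 0, 0]],
    [36, [0, 0, 0], [0, 0, 0]],
    [36, [0, 0, 0], [0, 0, 0]],
    [36, [0, 0, 0], [0, 0, 0]],
  ],
  squeeze=40,
)

```text
time: 2.7
tool_pos: [0.4678, -0.0387, 0.0492]
orientation: [0.001, 3.139, -0.001]
force: [0.7, -0.5, -1.4]
width: 0.0433
grasp_force: 40.7
```

>>> move_arm(
  increments=[
    [36, [0, 0, -15], [0, 0, 0]],
    [36, [0, 0, -50], [0, 0, 0]],
    [36, [0, 0, -88], [0, 0, 0]],
    [36, [2, 15, -120], [0, 0, 0]],
    [36, [4, 45, -135], [0, 0, 0]],
  ],
)

```text
time: 3.12
tool_pos: [0.4652, 0.0049, 0.1879]
orientation: [0.005, 3.135, -0.003]
force: [2.7, 1.1, -1.0]
width: 0.0431
grasp_force: 41.1
```

>>> move_arm(
  increments=[
    [36, [4, 40, 0], [0, 0, 0]],
    [36, [7, 80, 0], [0, 0, 0]],
    [36, [10, 120, 0], [0, 0, 0]],
    [36, [13, 160, 0], [0, 0, 0]],
    [36, [16, 200, 0], [0, 0, 0]],
  ],
)

```text
time: 3.53
tool_pos: [0.4466, 0.2085, 0.1842]
orientation: [0.001, 3.14, 0.001]
force: [0.9, -1.3, -1.2]
width: 0.043
grasp_force: 41.1
```

>>> move_arm(
  increments=[
    [36, [1, 30, 0], [0, 0, 0]],
    [36, [2, 55, 0], [0, 0, 0]],
    [36, [2, 60, 10], [0, 0, 0]],
    [36, [2, 60, 30], [0, 0, 0]],
    [36, [2, 60, 50], [0, 0, 0]],
  ],
)

```text
time: 3.95
tool_pos: [0.4454, 0.2672, 0.1333]
orientation: [-0.002, 3.139, 0.001]
force: [-0.3, -0.6, -2.2]
width: 0.0431
grasp_force: 41.2
```

>>> move_arm(
  increments=[
    [36, [0, -1, 30], [0, 0, 0]],
    [36, [0, -1, 55], [0, 0, 0]],
    [36, [0, -1, 70], [0, 0, 0]],
    [36, [0, -1, 77], [0, 0, 0]],
    [36, [0, -1, 77], [0, 0, 0]],
  ],
)

```text
time: 4.37
tool_pos: [0.4445, 0.2648, 0.0556]
orientation: [-0.001, -3.141, 0.001]
force: [1.1, 0.4, -1.2]
width: 0.0431
grasp_force: 42.5
```

>>> move_arm(
  increments=[
    [50, [0, 0, 0], [0, 0, 0]],
    [64, [0, 0, 0], [0, 0, 0]],
    [64, [0, 0, 0], [0, 0, 0]],
    [64, [0, 0, -15], [0, 0, 0]],
    [64, [0, 0, -45], [0, 0, 0]],
  ],
)

```text
time: 4.78
tool_pos: [0.443, 0.2646, 0.0995]
orientation: [-0.0, -3.137, 0.003]
force: [-0.6, 0.4, 0.0]
width: 0.0641
grasp_force: 0.0
```

>>> move_arm(
  increments=[
    [66, [0, 0, -35], [0, 0, 0]],
    [66, [0, -25, -65], [0, 0, 0]],
    [66, [0, -55, -85], [0, 0, 0]],
    [66, [0, -95, -90], [0, 0, 0]],
    [66, [0, -135, -90], [0, 0, 0]],
  ],
)

```text
time: 5.2
tool_pos: [0.4461, 0.1297, 0.1936]
orientation: [-0.003, 3.136, 0.001]
force: [1.4, -0.4, 0.2]
width: 0.0661
grasp_force: 0.0
```

>>> move_arm(
  increments=[
    [66, [0, -40, 0], [0, 0, 0]],
    [66, [0, -80, 0], [0, 0, 0]],
    [66, [0, -120, 0], [0, 0, 0]],
    [66, [-1, -160, 0], [0, 0, 0]],
    [66, [-2, -200, 0], [0, 0, 0]],
  ],
)

```text
time: 5.62
tool_pos: [0.4467, -0.0716, 0.1918]
orientation: [-0.0, 3.14, -0.001]
force: [1.7, 0.0, -0.1]
width: 0.0662
grasp_force: 0.0
```

>>> move_arm(
  increments=[
    [66, [0, -40, 0], [0, 0, 0]],
    [66, [-1, -75, 0], [0, 0, 0]],
    [66, [-2, -95, 20], [0, 0, 0]],
    [66, [-2, -95, 55], [0, 0, 0]],
    [66, [-2, -95, 60], [0, 0, 0]],
  ],
)

```text
time: 6.03
tool_pos: [0.4467, -0.1648, 0.1278]
orientation: [-0.004, -3.138, -0.003]
force: [-1.6, 1.4, -1.7]
width: 0.0659
grasp_force: 0.0
```

```bash
cat > w.py <<'E'
from h import *
from bench import bot
import sys
s=bot.read_state();c=bot.capture("wrist");print(np.round(s["tool_pos"],4))
if len(sys.argv)>1: cv2.imwrite(sys.argv[1],c["color"][:,:,::-1])
for col in H:
  for st,ce,l in blobs(mask(c["color"],col),150):
    print(col,st,ce,cast(c,[ce],.062,s)[0].round(4)[:2])
E
python3 w.py
```

```text
[ 0.4467 -0.1648  0.1278]
yellow [108, 192, 46, 49, 715] [137.9, 210.0] [ 0.4355 -0.2873]
yellow [54, 205, 75, 65, 3644] [91.0, 236.3] [ 0.4547 -0.3245]
blue [297, 182, 46, 16, 179] [319.5, 186.5] [ 0.4198 -0.1658]
blue [289, 194, 65, 65, 3335] [320.9, 226.0] [ 0.447 -0.165]
blue [624, 295, 16, 51, 436] [632.2, 320.7] [0.5292 0.0818]
green [147, 369, 48, 31, 997] [173.3, 387.3] [ 0.5895 -0.2868]
```

>>> move_arm(
  increments=[
    [66, [0, 0, 30], [0, 0, 0]],
    [66, [0, 0, 60], [0, 0, 0]],
    [66, [0, 0, 83], [0, 0, 0]],
    [66, [0, 0, 83], [0, 0, 0]],
    [36, [0, 0, 83], [0, 0, 0]],
  ],
)

```text
time: 6.5
tool_pos: [0.4488, -0.1638, 0.0489]
orientation: [0.002, -3.141, -0.001]
force: [0.3, -0.5, 1.4]
width: 0.0554
grasp_force: 0.0
```

>>> move_arm(
  increments=[
    [36, [0, 0, 0], [0, 0, 0]],
    [36, [0, 0, 0], [0, 0, 0]],
    [36, [0, 0, 0], [0, 0, 0]],
    [36, [0, 0, 0], [0, 0, 0]],
    [36, [0, 0, -15], [0, 0, 0]],
  ],
)

```text
time: 6.92
tool_pos: [0.4484, -0.1641, 0.063]
orientation: [0.0, -3.141, -0.001]
force: [-1.4, -0.3, -2.0]
width: 0.0429
grasp_force: 41.1
```

>>> move_arm(
  increments=[
    [36, [0, 0, -38], [0, 0, 0]],
    [36, [0, 0, -76], [0, 0, 0]],
    [36, [0, 15, -108], [0, 0, 0]],
    [36, [-5, 45, -120], [0, 0, 0]],
    [36, [-17, 80, -120], [0, 0, 0]],
  ],
)

```text
time: 7.33
tool_pos: [0.4675, -0.0855, 0.1879]
orientation: [0.005, 3.135, -0.005]
force: [1.2, -0.0, -2.3]
width: 0.0431
grasp_force: 41.2
```

>>> move_arm(
  increments=[
    [36, [-15, 37, 0], [0, 0, 0]],
    [36, [-30, 74, 0], [0, 0, 0]],
    [36, [-45, 111, 0], [0, 0, 0]],
    [36, [-60, 148, 0], [0, 0, 0]],
    [36, [-75, 185, 0], [0, 0, 0]],
  ],
)

```text
time: 7.75
tool_pos: [0.5415, 0.1026, 0.1846]
orientation: [-0.0, 3.139, -0.0]
force: [0.6, -2.0, -1.3]
width: 0.0431
grasp_force: 41.2
```

>>> move_arm(
  increments=[
    [36, [-13, 37, 0], [0, 0, 0]],
    [36, [-24, 68, 0], [0, 0, 0]],
    [36, [-26, 80, 20], [0, 0, 0]],
    [36, [-26, 80, 50], [0, 0, 0]],
    [36, [-26, 80, 50], [0, 0, 0]],
  ],
)

```text
time: 8.17
tool_pos: [0.5642, 0.1811, 0.1296]
orientation: [0.003, -3.136, 0.002]
force: [-0.9, -0.4, -2.0]
width: 0.0434
grasp_force: 41.3
```

>>> move_arm(
  increments=[
    [36, [0, 0, 30], [0, 0, 0]],
    [36, [0, 0, 55], [0, 0, 0]],
    [36, [0, 0, 70], [0, 0, 0]],
    [36, [0, 0, 77], [0, 0, 0]],
    [36, [0, 0, 77], [0, 0, 0]],
  ],
)

```text
time: 8.58
tool_pos: [0.567, 0.1799, 0.0572]
orientation: [0.001, 3.142, -0.001]
force: [0.1, 0.5, -1.7]
width: 0.0431
grasp_force: 42.4
```

>>> move_arm(
  increments=[
    [50, [0, 0, 0], [0, 0, 0]],
    [64, [0, 0, 0], [0, 0, 0]],
    [64, [0, 0, 0], [0, 0, 0]],
    [64, [0, 0, -15], [0, 0, 0]],
    [64, [0, 0, -45], [0, 0, 0]],
  ],
)

```text
time: 9.0
tool_pos: [0.5647, 0.1799, 0.0993]
orientation: [-0.0, -3.136, 0.002]
force: [0.7, 0.1, 0.5]
width: 0.064
grasp_force: 0.0
```

>>> move_arm(
  increments=[
    [64, [0, 0, -38], [0, 0, 0]],
    [64, [0, -10, -75], [0, 0, 0]],
    [64, [0, -35, -105], [0, 0, 0]],
    [64, [-2, -75, -110], [0, 0, 0]],
    [64, [-4, -115, -110], [0, 0, 0]],
  ],
)

```text
time: 9.42
tool_pos: [0.5725, 0.0649, 0.2149]
orientation: [-0.004, 3.135, -0.0]
force: [0.6, -0.5, -0.9]
width: 0.0639
grasp_force: 0.0
```

```bash
python3 - <<'E'
from h import *
from bench import bot
print(np.round(bot.read_state()["tool_pos"],4))
c=bot.capture("scene");cv2.imwrite("pics/s2.png",cv2.resize(c["color"][:,:,::-1][90:340,180:500],None,fx=2,fy=2))
E
```

```text
[0.5725 0.0649 0.2149]
```

View pics/s2.png

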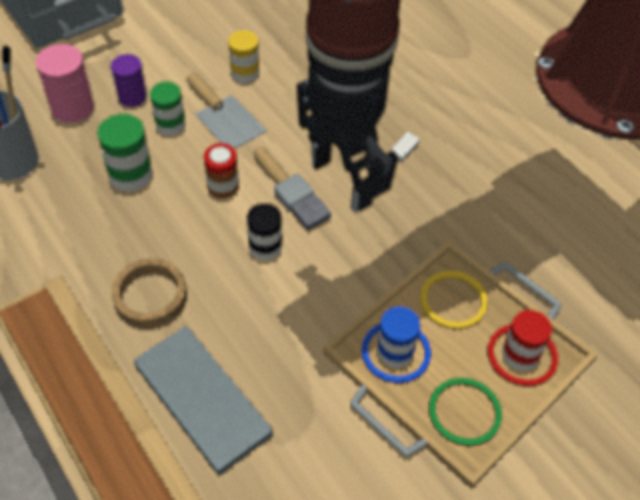

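The crop shows blue upright in the blue ring (400,345) and red upright in the red ring (525,345). The black pot and the varnish jar are untouched. Green is next.

>>> move_arm(
  increments=[
    [62, [-4, -40, 0], [0, 0, 0]],
    [62, [-8, -80, 0], [0, 0, 0]],
    [62, [-12, -120, 0], [0, 0, 0]],
    [62, [-16, -160, 0], [0, 0, 0]],
    [62, [-20, -200, 0], [0, 0, 0]],
  ],
)

```text
time: 9.88
tool_pos: [0.5908, -0.1365, 0.2119]
orientation: [0.0, 3.141, -0.0]
force: [1.5, 0.3, -0.0]
width: 0.0617
grasp_force: 0.0
```

>>> move_arm(
  increments=[
    [62, [-3, -40, 0], [0, 0, 0]],
    [62, [-6, -80, 0], [0, 0, 0]],
    [62, [-9, -120, 0], [0, 0, 0]],
    [62, [-11, -159, 20], [0, 0, 0]],
    [62, [-11, -159, 50], [0, 0, 0]],
  ],
)

```text
time: 10.3
tool_pos: [0.6035, -0.3017, 0.164]
orientation: [0.008, 3.135, -0.01]
force: [-0.4, 0.3, 0.3]
width: 0.0617
grasp_force: 0.0
```

```bash
python3 w.py pics/w3.png
```

```text
[ 0.6035 -0.3017  0.164 ]
red [476, 172, 63, 57, 1754] [504.6, 198.3] [ 0.5964 -0.1583]
yellow [251, 0, 67, 34, 1678] [285.3, 13.5] [ 0.4681 -0.3256]
yellow [270, 11, 49, 33, 220] [298.3, 34.9] [ 0.4812 -0.3172]
green [303, 176, 55, 56, 2349] [329.9, 203.7] [ 0.6004 -0.2955]
green [353, 254, 30, 34, 381] [366.4, 266.5] [ 0.6555 -0.2647]
green [358, 284, 39, 72, 1817] [376.4, 320.0] [ 0.7092 -0.2534]
```

View pics/w3.png

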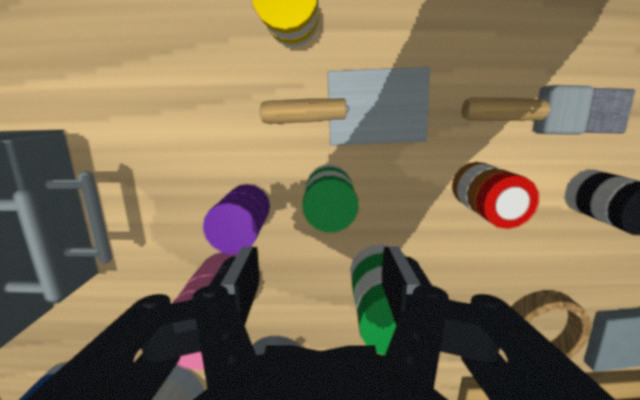

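The wrist view shows the small green lid at (330,203) under the gripper, purple close on its left (237,220), and big green at (376,320) under the right finger's line but farther out. I'll go down a little, settle and re-read.

>>> move_arm(
  increments=[
    [62, [0, 0, 25], [0, 0, 0]],
    [62, [0, 0, 40], [0, 0, 0]],
    [62, [0, 0, 40], [0, 0, 0]],
    [62, [0, 0, 40], [0, 0, 0]],
  ],
)

```text
time: 10.68
tool_pos: [0.6015, -0.2927, 0.1214]
orientation: [0.001, -3.14, -0.001]
force: [0.2, 0.9, 0.3]
width: 0.0619
grasp_force: 0.0
```

```bash
python3 w.py
```

```text
[ 0.6015 -0.2927  0.1214]
red [491, 190, 76, 68, 2609] [525.6, 221.2] [ 0.5964 -0.1582]
yellow [228, 0, 67, 21, 985] [262.0, 8.0] [ 0.4741 -0.3249]
yellow [246, 0, 59, 36, 408] [281.3, 24.1] [ 0.4821 -0.3147]
green [285, 194, 65, 67, 3466] [317.0, 227.6] [ 0.6006 -0.2955]
green [345, 281, 41, 42, 683] [363.5, 296.1] [ 0.6521 -0.263 ]
green [354, 319, 42, 36, 862] [377.1, 335.5] [ 0.6859 -0.2514]
```

>>> move_arm(
  increments=[
    [62, [0, -2, 25], [0, 0, 0]],
    [62, [0, -2, 50], [0, 0, 0]],
    [62, [0, -2, 73], [0, 0, 0]],
    [62, [0, -2, 73], [0, 0, 0]],
    [36, [0, -2, 73], [0, 0, 0]],
  ],
)

```text
time: 11.15
tool_pos: [0.602, -0.2952, 0.0489]
orientation: [0.001, -3.141, -0.0]
force: [-0.1, -0.1, 0.7]
width: 0.0515
grasp_force: 0.0
```

>>> move_arm(
  increments=[
    [36, [0, 0, 0], [0, 0, 0]],
    [36, [0, 0, 0], [0, 0, 0]],
    [36, [0, 0, 0], [0, 0, 0]],
    [36, [0, 0, 0], [0, 0, 0]],
    [36, [0, 0, -15], [0, 0, 0]],
  ],
)

```text
time: 11.57
tool_pos: [0.601, -0.295, 0.0621]
orientation: [0.0, -3.14, -0.002]
force: [-1.5, 0.1, -1.7]
width: 0.043
grasp_force: 40.9
```

>>> move_arm(
  increments=[
    [36, [0, 0, -38], [0, 0, 0]],
    [36, [0, 0, -76], [0, 0, 0]],
    [36, [0, 0, -114], [0, 0, 0]],
    [36, [0, 10, -145], [0, 0, 0]],
    [36, [1, 40, -155], [0, 0, 0]],
  ],
)

```text
time: 11.98
tool_pos: [0.6028, -0.2595, 0.2243]
orientation: [0.005, 3.134, -0.009]
force: [1.1, -0.2, -1.0]
width: 0.043
grasp_force: 41.0
```

>>> move_arm(
  increments=[
    [36, [4, 40, 0], [0, 0, 0]],
    [36, [8, 80, 0], [0, 0, 0]],
    [36, [12, 120, 0], [0, 0, 0]],
    [36, [16, 160, 0], [0, 0, 0]],
    [36, [20, 200, 0], [0, 0, 0]],
  ],
)

```text
time: 12.4
tool_pos: [0.5805, -0.0539, 0.219]
orientation: [0.001, 3.14, -0.0]
force: [1.0, -0.3, -0.5]
width: 0.0426
grasp_force: 41.0
```

>>> move_arm(
  increments=[
    [36, [4, 40, 0], [0, 0, 0]],
    [36, [8, 80, 0], [0, 0, 0]],
    [36, [12, 120, 0], [0, 0, 0]],
    [36, [16, 160, 0], [0, 0, 0]],
    [36, [20, 200, 0], [0, 0, 0]],
  ],
)

```text
time: 12.82
tool_pos: [0.5605, 0.1464, 0.2191]
orientation: [0.0, 3.14, 0.0]
force: [1.6, -1.7, -1.1]
width: 0.0432
grasp_force: 41.0
```

>>> move_arm(
  increments=[
    [36, [4, 40, 0], [0, 0, 0]],
    [36, [8, 80, 0], [0, 0, 0]],
    [36, [11, 120, 0], [0, 0, 0]],
    [36, [12, 138, 20], [0, 0, 0]],
    [36, [12, 138, 50], [0, 0, 0]],
  ],
)

```text
time: 13.23
tool_pos: [0.5502, 0.2877, 0.171]
orientation: [-0.007, 3.135, 0.006]
force: [0.9, -0.2, -1.1]
width: 0.0432
grasp_force: 41.1
```

>>> move_arm(
  increments=[
    [36, [0, 0, 20], [0, 0, 0]],
    [36, [0, 0, 35], [0, 0, 0]],
    [36, [0, 0, 35], [0, 0, 0]],
  ],
)

```text
time: 13.48
tool_pos: [0.547, 0.282, 0.1304]
orientation: [0.001, -3.137, 0.003]
force: [-1.6, 0.3, -1.6]
width: 0.043
grasp_force: 41.1
```

>>> move_arm(
  increments=[
    [36, [-1, 1, 30], [0, 0, 0]],
    [36, [-1, 1, 55], [0, 0, 0]],
    [36, [-1, 1, 70], [0, 0, 0]],
    [36, [-1, 1, 77], [0, 0, 0]],
    [36, [-1, 1, 77], [0, 0, 0]],
  ],
)

```text
time: 13.9
tool_pos: [0.5503, 0.2834, 0.0572]
orientation: [0.0, 3.141, 0.0]
force: [0.2, 0.4, -1.1]
width: 0.0434
grasp_force: 42.2
```

>>> move_arm(
  increments=[
    [50, [0, 0, 0], [0, 0, 0]],
    [62, [0, 0, 0], [0, 0, 0]],
    [62, [0, 0, 0], [0, 0, 0]],
    [62, [0, 0, -15], [0, 0, 0]],
    [62, [0, 0, -45], [0, 0, 0]],
  ],
)

```text
time: 14.32
tool_pos: [0.5478, 0.2826, 0.0989]
orientation: [-0.0, -3.136, 0.003]
force: [0.1, 0.2, -0.6]
width: 0.062
grasp_force: 0.0
```

>>> move_arm(
  increments=[
    [62, [0, 0, -38], [0, 0, 0]],
    [62, [0, 0, -75], [0, 0, 0]],
    [62, [4, -30, -100], [0, 0, 0]],
    [62, [10, -70, -100], [0, 0, 0]],
    [62, [16, -110, -100], [0, 0, 0]],
  ],
)

```text
time: 14.73
tool_pos: [0.5349, 0.1732, 0.2036]
orientation: [-0.003, 3.137, 0.001]
force: [0.4, -1.2, 0.5]
width: 0.0619
grasp_force: 0.0
```

>>> move_arm(
  increments=[
    [62, [6, -40, 0], [0, 0, 0]],
    [62, [12, -80, 0], [0, 0, 0]],
    [62, [18, -120, 0], [0, 0, 0]],
    [62, [24, -160, 0], [0, 0, 0]],
    [62, [30, -200, 0], [0, 0, 0]],
  ],
)

```text
time: 15.15
tool_pos: [0.5035, -0.0283, 0.2019]
orientation: [-0.0, 3.14, -0.0]
force: [1.0, -1.0, -0.6]
width: 0.0618
grasp_force: 0.0
```

>>> move_arm(
  increments=[
    [66, [6, -40, 0], [0, 0, 0]],
    [66, [12, -80, 0], [0, 0, 0]],
    [66, [18, -120, 0], [0, 0, 0]],
    [66, [24, -160, 0], [0, 0, 0]],
    [66, [30, -200, 0], [0, 0, 0]],
  ],
)

```text
time: 15.57
tool_pos: [0.4734, -0.2287, 0.2019]
orientation: [0.0, 3.14, -0.001]
force: [0.1, 0.8, -0.7]
width: 0.0662
grasp_force: 0.0
```

>>> move_arm(
  increments=[
    [66, [6, -40, 0], [0, 0, 0]],
    [66, [12, -75, 0], [0, 0, 0]],
    [66, [16, -99, 20], [0, 0, 0]],
    [66, [16, -99, 50], [0, 0, 0]],
    [66, [16, -99, 50], [0, 0, 0]],
  ],
)

```text
time: 15.98
tool_pos: [0.4554, -0.3253, 0.1471]
orientation: [-0.004, -3.137, -0.006]
force: [-1.4, 2.5, -0.9]
width: 0.066
grasp_force: 0.0
```

```bash
python3 w.py
```

```text
[ 0.4554 -0.3253  0.1471]
yellow [295, 175, 49, 19, 179] [318.6, 181.2] [ 0.4294 -0.3268]
yellow [289, 185, 63, 63, 2994] [319.8, 216.2] [ 0.4556 -0.326 ]
```

>>> move_arm(
  increments=[
    [66, [0, 0, 35], [0, 0, 0]],
    [66, [0, 0, 70], [0, 0, 0]],
    [66, [0, 0, 93], [0, 0, 0]],
    [66, [0, 0, 103], [0, 0, 0]],
    [66, [0, 0, 103], [0, 0, 0]],
  ],
)

```text
time: 16.45
tool_pos: [0.4576, -0.3242, 0.0475]
orientation: [0.002, -3.14, -0.003]
force: [-0.9, 0.2, 0.0]
width: 0.0661
grasp_force: 0.0
```

>>> move_arm(
  increments=[
    [36, [0, 0, 0], [0, 0, 0]],
    [36, [0, 0, 0], [0, 0, 0]],
    [36, [0, 0, 0], [0, 0, 0]],
    [36, [0, 0, 0], [0, 0, 0]],
    [36, [0, 0, -10], [0, 0, 0]],
  ],
)

```text
time: 16.87
tool_pos: [0.4579, -0.3254, 0.0587]
orientation: [-0.0, 3.141, -0.0]
force: [-0.3, -0.1, -1.3]
width: 0.0428
grasp_force: 40.8
```

>>> move_arm(
  increments=[
    [36, [0, 0, -38], [0, 0, 0]],
    [36, [0, 0, -76], [0, 0, 0]],
    [36, [0, 10, -110], [0, 0, 0]],
    [36, [0, 40, -130], [0, 0, 0]],
    [36, [0, 80, -130], [0, 0, 0]],
  ],
)

```text
time: 17.28
tool_pos: [0.4604, -0.2484, 0.1942]
orientation: [0.005, 3.133, -0.01]
force: [1.7, -0.1, -0.9]
width: 0.0435
grasp_force: 41.1
```

>>> move_arm(
  increments=[
    [36, [0, 40, 0], [0, 0, 0]],
    [36, [-1, 80, 0], [0, 0, 0]],
    [36, [-2, 120, 0], [0, 0, 0]],
    [36, [-2, 160, 0], [0, 0, 0]],
    [36, [-3, 200, 0], [0, 0, 0]],
  ],
)

```text
time: 17.7
tool_pos: [0.4607, -0.0439, 0.1897]
orientation: [0.001, 3.14, -0.001]
force: [0.9, -0.2, -0.5]
width: 0.0431
grasp_force: 41.1
```

>>> move_arm(
  increments=[
    [36, [-1, 40, 0], [0, 0, 0]],
    [36, [-1, 80, 0], [0, 0, 0]],
    [36, [-2, 120, 0], [0, 0, 0]],
    [36, [-2, 160, 0], [0, 0, 0]],
    [36, [-3, 195, 0], [0, 0, 0]],
  ],
)

```text
time: 18.12
tool_pos: [0.4636, 0.1519, 0.1898]
orientation: [-0.001, 3.139, 0.001]
force: [0.6, -0.5, -1.0]
width: 0.0431
grasp_force: 41.1
```

>>> move_arm(
  increments=[
    [36, [0, 14, 0], [0, 0, 0]],
    [36, [0, 14, 20], [0, 0, 0]],
    [36, [0, 14, 50], [0, 0, 0]],
    [36, [0, 14, 60], [0, 0, 0]],
    [36, [0, 14, 60], [0, 0, 0]],
  ],
)

```text
time: 18.53
tool_pos: [0.4624, 0.1634, 0.1271]
orientation: [0.001, -3.139, 0.001]
force: [-0.6, -0.4, -0.7]
width: 0.0431
grasp_force: 41.2
```

Commanded height is now grip + 80, so I'll go down 72.

>>> move_arm(
  increments=[
    [36, [0, 0, 30], [0, 0, 0]],
    [36, [0, 0, 55], [0, 0, 0]],
    [36, [0, 0, 67], [0, 0, 0]],
    [36, [0, 0, 72], [0, 0, 0]],
    [36, [0, 0, 72], [0, 0, 0]],
  ],
)

```text
time: 18.95
tool_pos: [0.4646, 0.1634, 0.0576]
orientation: [0.0, 3.14, 0.0]
force: [0.5, -0.0, -1.9]
width: 0.0428
grasp_force: 41.7
```

>>> move_arm(
  increments=[
    [50, [0, 0, 0], [0, 0, 0]],
    [64, [0, 0, 0], [0, 0, 0]],
    [64, [0, 0, 0], [0, 0, 0]],
    [64, [0, 0, -15], [0, 0, 0]],
    [64, [0, 0, -45], [0, 0, 0]],
  ],
)

```text
time: 19.37
tool_pos: [0.4619, 0.163, 0.0997]
orientation: [-0.0, -3.137, 0.001]
force: [-0.2, -0.8, 0.2]
width: 0.0638
grasp_force: 0.0
```

>>> move_arm(
  increments=[
    [64, [0, 0, -38], [0, 0, 0]],
    [64, [0, 0, -76], [0, 0, 0]],
    [64, [30, -20, -105], [0, 0, 0]],
    [64, [60, -45, -115], [0, 0, 0]],
    [64, [90, -70, -120], [0, 0, 0]],
  ],
)

```text
time: 19.78
tool_pos: [0.3747, 0.0936, 0.2234]
orientation: [-0.002, 3.137, 0.0]
force: [0.2, -1.8, 0.3]
width: 0.0642
grasp_force: 0.0
```

>>> move_arm(
  increments=[
    [64, [0, -30, 0], [0, 0, 0]],
    [64, [0, -60, 0], [0, 0, 0]],
    [64, [0, -60, 0], [0, 0, 0]],
    [64, [0, -60, 0], [0, 0, 0]],
  ],
)

```text
time: 20.12
tool_pos: [0.3745, 0.0327, 0.2217]
orientation: [0.005, 3.14, -0.0]
force: [-0.1, 0.7, 0.1]
width: 0.0641
grasp_force: 0.0
```

```bash
python3 - <<'E'
from h import *
from bench import bot
print(np.round(bot.read_state()["tool_pos"],4))
for n in("scene","side"):
  c=bot.capture(n)
  for col in H:
    for st,ce,l in blobs(mask(c["color"],col),80):
      g=cast(c,[ce],.067)[0]
      if .38<g[0]<.7 and -.2<g[1]<.35: print(n,col,st,ce,g[:2].round(3))
  if n=="scene": cv2.imwrite("pics/s4.png",cv2.resize(c["color"][:,:,::-1][100:340,200:500],None,fx=2.4,fy=2.4))
E
```

```text
[0.3745 0.0327 0.2217]
scene red [282, 161, 16, 17, 130] [289.9, 170.3] [ 0.606 -0.142]
scene red [424, 245, 35, 38, 514] [443.2, 260.8] [0.463 0.275]
scene yellow [390, 217, 34, 38, 561] [408.1, 233.6] [0.48  0.177]
scene blue [361, 244, 34, 37, 461] [378.6, 259.1] [0.578 0.192]
scene green [395, 275, 35, 37, 470] [413.9, 289.4] [0.562 0.291]
side red [361, 201, 15, 16, 114] [367.9, 209.8] [ 0.59  -0.164]
side yellow [248, 168, 29, 21, 269] [262.1, 179.1] [0.432 0.103]
side blue [280, 142, 13, 11, 125] [286.2, 147.0] [0.563 0.177]
side green [257, 127, 13, 11, 119] [263.3, 132.0] [0.547 0.281]
```

View pics/s4.png

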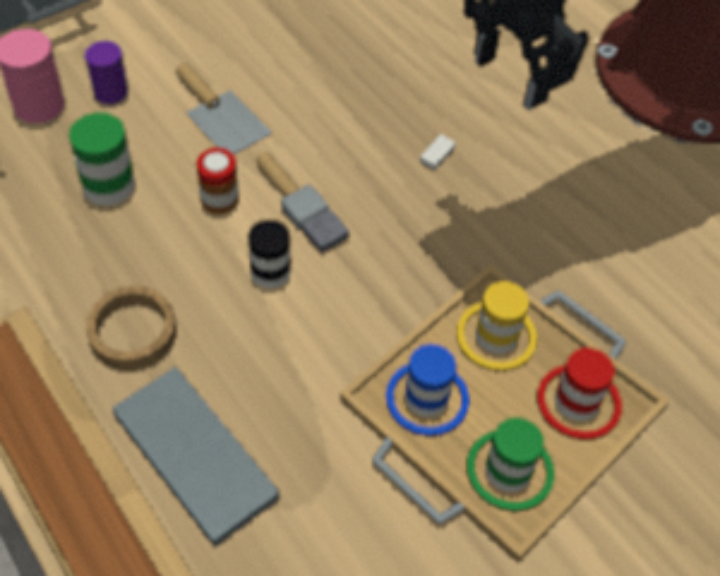

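The crop shows all four pots upright inside their own rings: yellow (500,330), blue (430,390), red (583,395) and green (512,465). The black pot (270,255) and the varnish jar (218,180) are in place, and the gripper is clear, so I'm handing in.

```bash
python3 -c "
from bench import bot
print(bot.sign_off())"
```

```text
the job is handed in; nothing more can be done
None
```

I handed the job in at about 20 s: all four paint pots stand upright in their own colour's rings, and the black pot and varnish jar are where they started, as the last camera picture shows; the hand-in gave no verdict.

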